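# Hold a lens barrel in the sprung V-block gauge

## Robot

A 7-joint arm with a two-finger parallel gripper is mounted at the origin on the work surface. World frame = base frame: x ahead of the robot, y to its left, z up, the work surface at z = 0. Lengths are in m, angles in rad, forces in N, time in s.
With the tool pointing down it reaches from about 0.375 to 0.925 m from the base axis. Payload 3.1 kg.
Tool frame: the origin (TCP) lies on the centre line of the jaws, within the pads' length; the fingertips stand 22 mm ahead of it and the grasp point (between the pads) lies 3 mm ahead of it (r.tcp_to_tips is the distance from the TCP to the fingertips, in m); z points along the fingers, y is the direction in which the jaws open and shut (so a half turn about z gives the same grasp; the last joint's range is limited). The gripper opens to 85 mm and grips with 20 to 120 N. Pads are 22 mm wide; open, the fingers measure 114 mm over their backs; the gripper's body (76 mm by 85 mm) begins 54 mm behind the grasp point. The pads swing forward as they close: fully open they stand 13 mm farther back than shut.
Start: joints at [-0.098, 0.383, 0.044, 1.598, -0.018, 1.161, -0.05], TCP at [0.65, 0, 0.253] pointing down, gripper open.
Joint ranges: [-2.61, 2.61], [-0.41, 2.15], [-1.48, 1.57], [0, 2.5], [-1.57, 4.71], [0.05, 1.97], [-2.85, 2.85]. Speed limits (rad/s): [2.79, 2.79, 3.14, 3.14, 3.14, 3.14, 3.14].

## Interface

Orientations are given as [roll, pitch, yaw] about the fixed x, y, z axes, in that order (R = Rz(yaw) Ry(pitch) Rx(roll)).
In Python, from station import sense, grab_frame, r gives the robot as it stands. The module is installed in compiled form; this text tells all that it offers.
- The arm moves only by the tool step_arm, never from a script. Its argument "plan" is a list of rows, each a list of 3 entries, a list of its own where there are three numbers: the shift along the world's x, y, z in cm, then the turn, a rotation vector about the world's x, y, z in rad, then the closure, from -1 (fully open) to 1 (shut), so that 0 is half open. A call has exactly 5 rows; each row shifts and turns the pose as measured when the row begins; what a row does not reach is not made up. A row lasts 1/8 s, in which the tool goes at most 62.5 mm and 10.7 degrees, less where a joint would pass 70% of its speed; a pose out of reach is approached as far as the arm can. A call with a gripper value outside its range is refused whole. The fingers move at their own pace and stop on an object; "squeeze" is the grip in N (left out, the last holds). Time passes only in rows, so rows that do not move let the fingers close, or fill a call up. It gives the time, the measured TCP pose, the force and the opening at its end, in the units of the state.
- sense(): the state, without advancing time (a new reading comes with each control period).
- grab_frame(name): name is "scene" or "side" or "wrist"; returns a dict with "color" (420x560x3 uint8, red, green, blue), "fx", "fy", "cx", "cy" (pixels), "rvec" (rotation vector, rad) and "tvec" (3), from world to camera coordinates, as OpenCV has them. Camera axes: x right, y down, z forward; pixel columns grow to the right and rows downward; lengths in m; the calibration is good to about 2 mm. A picture is of the moment at which its call begins. There is no depth.
- r.close_job(): hands the job in, once; it reports no verdict.
The state is a dict: "t": time; "qpos": joint angles; "joint_vel": joint speeds; "tau": joint torques, N m; "eef_pos": TCP position; "tool_rot": TCP orientation; "force": force on the tool from outside, world axes, zero at the start; "moment": the same for the moment, N m; "opening": finger opening in m.
Only numpy, scipy, OpenCV 4.12 (cv2) and the standard library are available. Lean on these libraries where they do the work, as an engineer would, in place of code of your own. Each camera call takes 0.05 s, during which the arm holds its last target. There are 200 camera calls.

## Task

First throw the gauge's isolator lever over to its other stop (on), before touching the barrels. Then take the thicker of the two lens barrels from its rest, lower it lengthwise into the V-block and loosen the grip there so that it settles by itself on both flanks at both ends, as a tight side grip can hold it off one of them. Finish while holding it pressed down with the fingers, best with shut fingers on the middle of its top, so that the sprung cradle stays sunk about half of its 10 mm travel and never hits its bottom stop; leave the slimmer barrel in its rest.

Things in the scene. Friction and masses are not known exactly. Their poses are not given: they have to be found in the camera images.
- isolator (a joint): angle of the isolator lever: 0 = off, leaning 0.6 rad from upright towards the -x side of its box; 1.2 = on, leaning 0.6 rad towards the +x side. The lever is heavy-headed and over-centre: beyond upright (0.6) it falls to the nearer stop by its own weight; 0.5 N moves it.
- isolator_box: fixed grey box 90 x 75 x 45 mm (x, y, high) with the isolator lever on top; origin at the centre of its underside. The lever turns about the box's y axis, 52 mm above the bench over the box's centre, and swings in the box's x-z plane. The lever is a 10 mm rod, 75 mm from the pivot to its crossbar.
- isolator_bar (a point): centre of the lever's black crossbar (50 mm long along the box's y, 16 mm in diameter); in the off position it lies 42 mm towards -x of the box's centre and 114 mm above the bench
- barrel_mid (a point): centre of the thicker lens barrel: a black cylinder 36 mm in diameter and 110 mm long with glass at both ends, mass about 0.13 to 0.25 kg; its own x axis is the barrel's axis. It starts lying level in its rest with its centre 34 mm above the bench.
- barrel: the thicker lens barrel as a body, same origin and axes as barrel_mid
- rest: fixed grey rest of the thicker barrel, 116 x 50 mm, 24 mm high, its x along the barrel; origin at the centre of its underside. It carries the barrel only at its two end blocks (20 mm long, 34 to 54 mm from the middle); between them only a 6 mm thick plate, so fingers can pass either side of the barrel's middle. The slim barrel has an equal rest.
- slim_barrel_mid (a point): centre of the slimmer barrel, 22 mm in diameter and 110 mm long, black, lying in its own rest 27 mm above the bench; not to be disturbed
- gauge: fixed base of the V-block gauge, 175 x 110 x 15 mm, origin at the centre of its underside; its x axis is the direction of the V. A 50 mm high white probe housing, 50 mm wide, stands at its +x end, 87 to 109 mm from the middle. The four flanks of the V: cradle_c3 and cradle_c5 on its +y side, cradle_c7 and cradle_c9 on its -y side.
- cradle (a joint): how far the sprung cradle has sunk, in m: 0 = up, 0.010 = on the bottom stop. The spring is preloaded: it does not move under the barrel's own weight; with the barrel in place 4 to 5 N of push starts it and each further mm takes 1.5 N (about 12 N at 5 mm).
- vee_axis (a point): point on the cradle (sinks with it) where the seated thick barrel's centre belongs, 72.5 mm above the bench when up; x = axis of the V. The V is two pairs of steel cheeks, 33 to 53 mm from the middle along x, 73 mm wide overall, 45 degree flanks, tops about level with this point. A 66 mm gap, down to the deck 37 mm below, lets fingers grip the barrel's middle.
There are look-alikes about, which are no part of the job. What is shaped like the isolator_box but green is not meant. What is shaped like the gauge but blue is not meant.

How it is judged:
By the outcome, as a careful person would: the job done as asked, in the order asked, and still so for the second after the job is handed in, while the arm keeps its last pose, push and grip.
It also fails if it takes over 54 s, if anything falls off the work surface, if the arm or the gripper's body presses on something with over 40 N, if the wrist force passes 120 N, or if a joint passes its speed limit or range.

## Working session

There is one attempt and no reset: what is moved stays moved. The work goes in short steps, Python scripts to look and compute and a tool call to move; the robot and the scene stay as the last step left them, time stands still between calls to the robot, and variables do not carry over. Pictures are saved under pics/ and viewed, about 8 in all and at most 12, crops included, and the job is handed in when it is done.

Besides the shell and the picture viewer there is one more tool, called after "Call:" by a JSON object that holds its "fn" and its "kwargs". step_arm: Moves the arm, as the interface text tells. Its arguments: {"type":"object","properties":{"plan":{"type":"array"},"squeeze":{"type":"number"}},"required":["plan"]}

```bash
mkdir -p pics; cat > h.py <<'E'
import numpy as np, cv2
from station import sense, grab_frame, r
def snap(n,fn):
    f=grab_frame(n); cv2.imwrite('pics/'+fn,cv2.cvtColor(f['color'],cv2.COLOR_RGB2BGR)); np.savez('pics/'+fn+'.npz',**f); return f
def load(fn): return dict(np.load('pics/'+fn+'.npz'))
def ray(f,u,v):
    R=cv2.Rodrigues(np.array(f['rvec'],float))[0]; t=np.array(f['tvec'],float).ravel()
    d=R.T@np.array([(u-f['cx'])/f['fx'],(v-f['cy'])/f['fy'],1]); return -R.T@t,d
def plane(f,u,v,z):
    c,d=ray(f,u,v); return c+d*(z-c[2])/d[2]
def proj(f,p):
    R=cv2.Rodrigues(np.array(f['rvec'],float))[0]; q=R@np.array(p,float)+np.array(f['tvec'],float).ravel()
    return np.array([f['fx']*q[0]/q[2]+f['cx'],f['fy']*q[1]/q[2]+f['cy']])
E
python3 - <<'E'
from h import *
a=snap('scene','s0.png');b=snap('side','d0.png')
for f in(a,b): print(ray(f,280,210))
im=np.hstack([cv2.imread('pics/s0.png'),cv2.imread('pics/d0.png')])
print(sense())
E
```

```text
(array([0.88462804, 0.89223316, 0.86134848]), array([-0.40531116, -0.68248051, -0.60829122]))
(array([ 0.24024252, -0.71371353,  0.63459828]), array([ 0.16421557,  0.81150955, -0.56079013]))
{'t': 0.1, 'qpos': array([-0.0977894 ,  0.38374488,  0.04382751,  1.59942732, -0.01791703,
        1.16118832, -0.04989829]), 'joint_vel': array([-0.00132172, -0.00091924,  0.0001757 , -0.00192448,  0.00311441,
        0.00127031, -0.00034281]), 'tau': array([ 2.75694918e-03, -4.34731865e+01,  1.02928251e+00, -2.50458258e+01,
        1.08449228e-02,  5.45091054e-03, -1.99926194e-05]), 'eef_pos': array([6.49196919e-01, 5.03137526e-06, 2.52013150e-01]), 'tool_rot': array([-3.13921930e+00,  1.05077099e-04,  1.57086891e+00]), 'force': array([-0.08361221,  0.11847375,  0.15460426]), 'moment': array([0.0338735 , 0.03486816, 0.04654118]), 'opening': 0.08529361347010607}
```

View pics/s0.png

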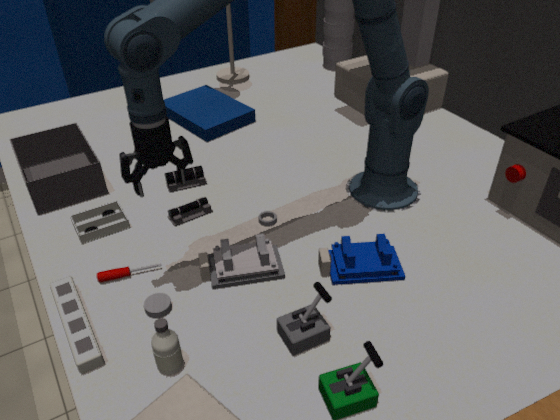

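View pics/d0.png

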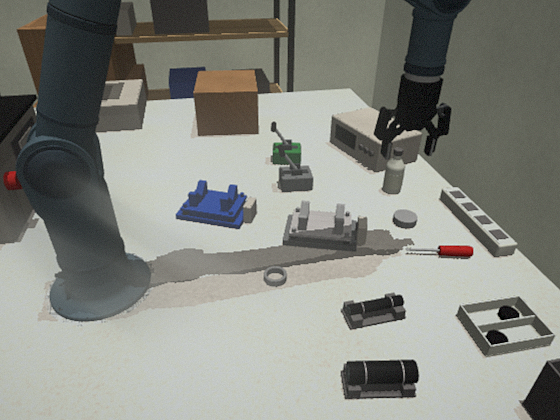

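The scene view shows the grey isolator at (303,325), the grey gauge at (245,262), the thick barrel at (185,178) and the slim one at (190,210). In the side view the thick barrel is at (380,375) and the slim one at (374,308). I'll enlarge these areas.

```bash
python3 - <<'E'
from h import *
a=cv2.imread('pics/s0.png')[160:360,150:350]; b=cv2.imread('pics/d0.png')[150:350,250:450]
im=np.hstack([cv2.resize(x,(400,400),interpolation=cv2.INTER_CUBIC) for x in(a,b)])
c=cv2.resize(cv2.imread('pics/d0.png')[290:410,320:440],(400,200*2)) 
im=cv2.convertScaleAbs(im,alpha=1.6,beta=20)
cv2.imwrite('pics/c0.png',im)
s=load('s0.png');d=load('d0.png')
print('thick',plane(s,185,176,.034),plane(d,380,373,.034))
print('slim',plane(s,190,209,.027),plane(d,375,308,.027))
print('gauge',plane(s,245,265,.015),plane(d,322,230,.015))
print('iso',plane(s,303,320,.045),plane(d,296,172,.045))
E
```

```text
thick [ 0.4873641 -0.3272449  0.034    ] [ 0.48324214 -0.33638398  0.034     ]
slim [ 0.53591342 -0.17790325  0.027     ] [ 0.53150232 -0.19687964  0.027     ]
gauge [0.50603894 0.08547298 0.015     ] [0.50565278 0.07786509 0.015     ]
iso [0.49418296 0.32287046 0.045     ] [0.49609116 0.32187191 0.045     ]
```

View pics/c0.png

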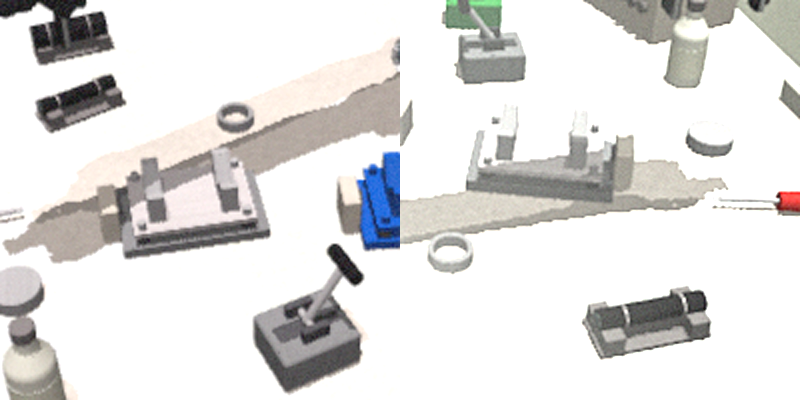

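Crop: the lever bar runs from about (335,250) to (358,278) in the left panel. The gauge housing is on its left in the scene view, so at world +x. I'll triangulate the bar and the other items.

```bash
python3 - <<'E'
from h import *
s=load('s0.png');d=load('d0.png')
def tri(p,q):
    c1,d1=ray(s,*p);c2,d2=ray(d,*q)
    A=np.stack([d1,-d2],1);k=np.linalg.lstsq(A,c2-c1,rcond=None)[0]
    x,y=c1+k[0]*d1,c2+k[1]*d2; return (x+y)/2,np.linalg.norm(x-y)
S=lambda u,v:(150+u/2,160+v/2)
D=lambda u,v:(250+(u-400)/2,150+v/2)
e1=plane(s,*S(335,251),.114);e2=plane(s,*S(355,278),.114);print('bar ends',e1,e2)
print('bar tri',tri(S(345,264),(281,156)))
print('box top corners',[plane(s,*S(*p),.045).round(3) for p in[(254,333),(322,292),(360,340),(290,366)]])
print('box top side',[plane(d,*D(*p),.045).round(3) for p in[(459,57),(524,56),(514,34)]])
# gauge: base top corners scene crop
print('gauge base',[plane(s,*S(*p),.015).round(3) for p in[(122,247),(269,231),(240,172),(120,190)]])
print('gauge side',[plane(d,*D(*p),.015).round(3) for p in[(468,182),(612,192)]])
# dark masks in side for barrels
g=cv2.cvtColor(d['color'],cv2.COLOR_RGB2HSV)
for nm,(x0,y0,x1,y1),z in(('thick',(335,350,425,400),.034),('slim',(335,285,415,330),.027)):
    v=g[y0:y1,x0:x1,2]; m=(v<45).astype(np.uint8)
    m=cv2.morphologyEx(m,cv2.MORPH_CLOSE,np.ones((5,5)))
    cs=max(cv2.findContours(m,0,2)[0],key=cv2.contourArea); rc=cv2.minAreaRect(cs+np.array([x0,y0])); print(nm,rc)
    b=cv2.boxPoints(rc); c=np.array(rc[0]); 
    L=max([(b[1]-b[0]),(b[2]-b[1])],key=np.linalg.norm)/2
    p,q=plane(d,*(c-L),z),plane(d,*(c+L),z); print(p,q,(p+q)/2,np.linalg.norm(p-q),np.arctan2(*(q-p)[1::-1]))
E
```

```text
bar ends [0.45258607 0.31096069 0.114     ] [0.45660651 0.35174848 0.114     ]
bar tri (array([0.44946694, 0.32144742, 0.1015223 ]), np.float64(0.004552325761047835))
box top corners [array([0.549, 0.309, 0.045]), array([0.459, 0.3  , 0.045]), array([0.462, 0.373, 0.045]), array([0.54 , 0.364, 0.045])]
box top side [array([0.442, 0.294, 0.045]), array([0.532, 0.28 , 0.045]), array([0.535, 0.345, 0.045])]
gauge base [array([0.603, 0.099, 0.015]), array([0.443, 0.166, 0.015]), array([0.42 , 0.057, 0.015]), array([0.563, 0.008, 0.015])]
gauge side [array([0.405, 0.053, 0.015]), array([0.566, 0.003, 0.015])]
thick ((382.3193359375, 380.049560546875), (38.73999786376953, 69.84559631347656), 88.69805145263672)
[ 0.42682853 -0.33977444  0.034     ] [ 0.53726203 -0.35850901  0.034     ] [ 0.48204528 -0.34914173  0.034     ] 0.1120113482086202 -0.1680457398275598
slim ((377.07696533203125, 310.11541748046875), (24.0627384185791, 52.96282958984375), 82.87498474121094)
[ 0.48148081 -0.20093831  0.027     ] [ 0.58618479 -0.20447508  0.027     ] [ 0.5338328 -0.2027067  0.027    ] 0.10476369708777547 -0.033765904763464596
```

Call:
{"fn": "step_arm", "kwargs": {"plan": [[[-5, 2.7, 1.5], [0, 0, -0.18], 1], [[-5, 2.7, 1.5], [0, 0, -0.18], 1], [[-5, 2.6, 1.5], [0, 0, -0.18], 1], [[0, 0, 0], [0, 0, -0.18], 1], [[0, 0, 0], [0, 0, -0.18], 1]], "squeeze": 30}}

```text
t: 0.72
eef_pos: [0.4915, 0.0818, 0.2923]
tool_rot: [-3.13, 0.005, 0.646]
force: [0.1, 0.6, -0.5]
opening: 0.0002
```

```bash
python3 - <<'E'
from h import *
snap('wrist','w1.png');s=sense();print(s['t'],s['eef_pos'],s['tool_rot'],s['opening'])
E
```

```text
0.775 [0.49128847 0.08210155 0.29223043] [-3.1294791   0.00562202  0.64201343] 0.00014322727070261246
```

View pics/w1.png

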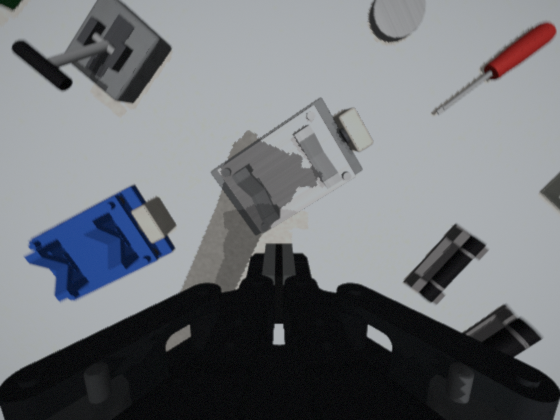

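The wrist view shows the gauge base corners at about (212,172), (320,98), (360,178) and (262,235), the lever bar from (20,48) to (65,84), and both barrels at right.

```bash
python3 - <<'E'
from h import *
w=load('w1.png')
P=[plane(w,*p,.015) for p in[(212,172),(320,98),(360,178),(262,235)]]
for p in P: print(p.round(4))
C=sum(P)/4;print('gauge',C, [np.linalg.norm(P[i]-P[i-1]).round(4) for i in range(4)])
for a,b in((0,1),(3,2)): v=P[b]-P[a];print(np.arctan2(v[1],v[0]))
for a,b in((3,0),(2,1)): v=P[b]-P[a];print(np.arctan2(v[1],v[0])-np.pi/2)
e=[plane(w,*p,.114) for p in[(20,48),(65,84)]];print('bar',e,(e[0]+e[1])/2)
print('box',[plane(w,*p,.045).round(3) for p in[(171,47),(123,101)]])
print('thick',[plane(w,*p,.034).round(3) for p in[(505,340)]],'slim',[plane(w,*p,.027).round(3) for p in[(447,263)]])
E
```

```text
[0.442  0.1604 0.015 ]
[0.6024 0.1035 0.015 ]
[ 0.5561 -0.0038  0.015 ]
[0.4098 0.0532 0.015 ]
gauge [0.5025896  0.07833365 0.015     ] [np.float64(0.1119), np.float64(0.1702), np.float64(0.1169), np.float64(0.157)]
-0.34095178571291485
-0.37163706966552806
-0.2919418651937762
-0.4077899063230386
bar [array([0.45677318, 0.35487086, 0.114     ]), array([0.45366923, 0.30794531, 0.114     ])] [0.4552212  0.33140808 0.114     ]
box [array([0.54 , 0.272, 0.045]), array([0.457, 0.288, 0.045])]
thick [array([ 0.502, -0.333,  0.034])] slim [array([ 0.538, -0.178,  0.027])]
```

Call:
{"fn": "step_arm", "kwargs": {"plan": [[[-2.4, 6, -0.5], [0, 0, -0.16], 1], [[-2.4, 6, -1], [0, 0, -0.16], 1], [[-2.4, 6, -1], [0, 0, -0.16], 1], [[-2.4, 6, -1], [0, 0, -0.16], 1], [[0, 1, -1], [0, 0, 0], 1]]}}

```text
t: 1.4
eef_pos: [0.4041, 0.3101, 0.2498]
tool_rot: [-3.13, 0.004, 0.034]
force: [0.1, 0.2, -0.4]
opening: -0.0003
```

Call:
{"fn": "step_arm", "kwargs": {"plan": [[[-1.2, 1.2, -2], [0, 0, 0], 1], [[0, 1, -4.5], [0, 0, 0], 1], [[0, 0, -4.5], [0, 0, 0], 1], [[0, 0, -2], [0, 0, 0], 1], [[0, 0, -0.5], [0, 0, 0], 1]]}}

```text
t: 2.02
eef_pos: [0.394, 0.3295, 0.1091]
tool_rot: [-3.133, 0.004, 0.045]
force: [0.1, -0.7, 0.9]
opening: -0.0003
```

Call:
{"fn": "step_arm", "kwargs": {"plan": [[[2.8, 0, 0.3], [0, 0, 0], 1], [[2.8, 0, 0.2], [0, 0, 0], 1], [[2.8, 0, 0], [0, 0, 0], 1], [[2.8, 0, 0], [0, 0, 0], 1], [[2.8, 0, 0], [0, 0, 0], 1]]}}

```text
t: 2.65
eef_pos: [0.5141, 0.3276, 0.1147]
tool_rot: [3.138, 0.058, 0.055]
force: [-64.3, -8.5, 49.1]
opening: -0.0003
```

```bash
python3 - <<'E'
from h import *
d=snap('scene','s1.png');e=snap('side','d1.png')
im=np.hstack([cv2.resize(cv2.imread('pics/s1.png')[240:370,250:380],(400,400)),cv2.resize(cv2.imread('pics/d1.png')[100:230,230:360],(400,400))])
cv2.imwrite('pics/c1.png',im)
E
```

```text
(no output)
```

View pics/c1.png

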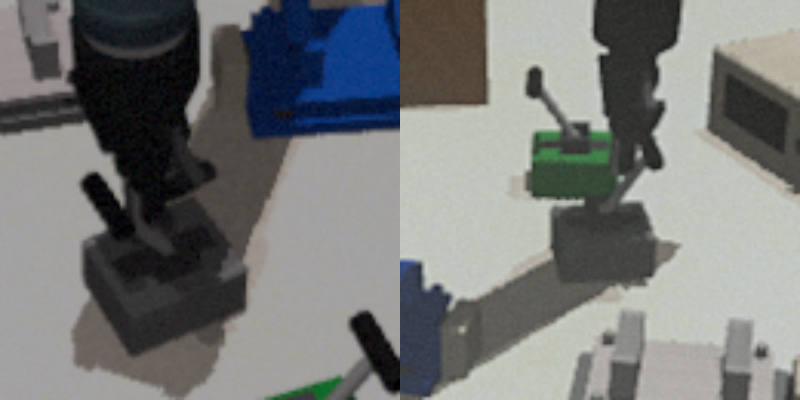

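The lever is over at +x (on), but I overshot and the fingers are pushing it against the stop with 64 N. I'm backing off the way I came, then going up.

Call:
{"fn": "step_arm", "kwargs": {"plan": [[[-2, 0, 0], [0, 0, 0], 1], [[-2, 0, 0.5], [0, 0, 0], 1], [[-1, 0, 4], [0, 0, 0], 1], [[0, -1, 5], [0, 0, 0], 1], [[0, -5, 3], [0, 0, 0], -1]]}}

```text
t: 3.38
eef_pos: [0.4574, 0.2694, 0.2444]
tool_rot: [3.137, 0.063, 0.077]
force: [1.3, -0.1, 1.2]
opening: 0.0173
```

```bash
python3 - <<'E'
from h import *
print(sense()['tool_rot'],sense()['force'])
snap('wrist','w2.png');snap('side','d2.png')
im=np.hstack([cv2.imread('pics/w2.png')[:,:],cv2.resize(cv2.imread('pics/d2.png')[100:230,230:310],(240,420))])
cv2.imwrite('pics/c2.png',im)
E
```

```text
[3.13661378 0.0628594  0.07650975] [ 1.30189078 -0.07679391  1.24670881]
```

View pics/c2.png

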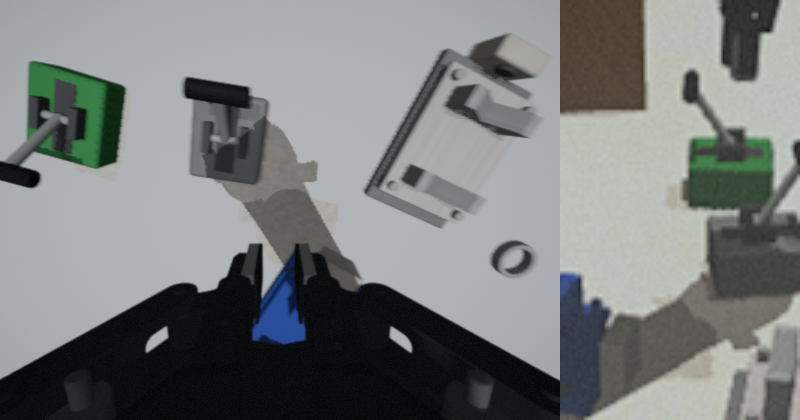

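The lever is on, leaning to +x: bar at (215,92) in the wrist view. Next I go to the thick barrel, level the tool and open the fingers.

Call:
{"fn": "step_arm", "kwargs": {"plan": [[[0, -6.2, 0.6], [0, -0.03, -0.04], -1], [[0, -6.2, 0.5], [0, -0.03, -0.04], -1], [[0, -6.2, 0], [0, 0, -0.04], -1], [[0, -6.2, 0], [0, 0, -0.04], -1], [[0, -6.2, 0], [0, 0, -0.04], -1]]}}

```text
t: 4.1
eef_pos: [0.4624, -0.0442, 0.2604]
tool_rot: [3.136, -0.014, -0.133]
force: [2.0, 0.1, -0.3]
opening: 0.0852
```

Call:
{"fn": "step_arm", "kwargs": {"plan": [[[-0.5, -6.2, 0], [0, 0, 0], -1], [[-0.5, -6.2, 0], [0, 0, 0], -1], [[-0.5, -6.2, 0], [0, 0, 0], -1], [[-0.5, -6.2, 0], [0, 0, 0], -1], [[-0.5, -5, 0], [0, 0, 0], -1]]}}

```text
t: 4.72
eef_pos: [0.4365, -0.3465, 0.2636]
tool_rot: [3.134, -0.022, -0.131]
force: [0.5, 0.1, 0.9]
opening: 0.0854
```

```bash
python3 - <<'E'
from h import *
snap('wrist','w3.png');s=sense();print(s['t'],s['eef_pos'],s['tool_rot'],s['opening'])
E
```

```text
4.775 [ 0.43351454 -0.35511456  0.26431974] [ 3.12643033 -0.02328398 -0.14050674] 0.08511482804970932
```

View pics/w3.png

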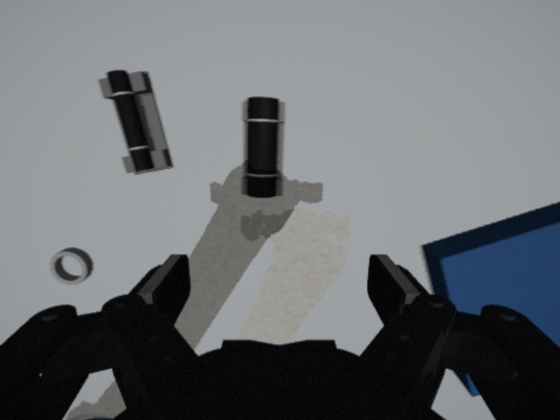

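The thick barrel runs from (263,97) to (261,196). The ends of the slim one are at (118,72) and (143,168).

```bash
python3 - <<'E'
from h import *
w=load('w3.png')
v=cv2.cvtColor(w['color'],cv2.COLOR_RGB2HSV)[...,2]
x0,y0,x1,y1=225,85,305,205
m=(v[y0:y1,x0:x1]<45).astype(np.uint8); m=cv2.morphologyEx(m,cv2.MORPH_CLOSE,np.ones((5,5)));m=cv2.morphologyEx(m,cv2.MORPH_OPEN,np.ones((7,7)))
c=max(cv2.findContours(m,0,2)[0],key=cv2.contourArea)+np.array([x0,y0]);rc=cv2.minAreaRect(c);print(rc)
b=cv2.boxPoints(rc);k=np.array(rc[0]);L=max([b[1]-b[0],b[2]-b[1]],key=np.linalg.norm)/2
L=L if L[1]<0 else -L
p,q=plane(w,*(k-L),.034),plane(w,*(k+L),.034);print(p,q,(p+q)/2,np.linalg.norm(p-q),np.arctan2(*(q-p)[1::-1]))
print(plane(w,262,97,.04),plane(w,262,196,.034))
print('cam',ray(w,280,210)[0])
E
```

```text
((261.5, 147.5), (99.0, 31.0), 90.0)
[ 0.43026764 -0.32638794  0.034     ] [ 0.54218101 -0.34267085  0.034     ] [ 0.48622433 -0.3345294   0.034     ] 0.11309171316423534 -0.14448182612332947
[ 0.54242909 -0.34354632  0.04      ] [ 0.43141004 -0.32716531  0.034     ]
cam [ 0.50061334 -0.35333384  0.38682197]
```

Call:
{"fn": "step_arm", "kwargs": {"plan": [[[5, 2, 0], [0.01, 0.02, 0], -1], [[0.5, 0.2, -4], [0, 0, 0], -1], [[0, 0, -5], [0, 0, 0], -1], [[0, 0, -5], [0, 0, 0], -1], [[0, 0, 0], [0, 0, 0], -1]]}}

```text
t: 5.4
eef_pos: [0.4894, -0.3386, 0.1238]
tool_rot: [3.13, -0.008, -0.146]
force: [-0.2, 0.1, 0.5]
opening: 0.0855
```

Call:
{"fn": "step_arm", "kwargs": {"plan": [[[-0.3, 0.35, -1.5], [0.01, 0, 0], -1], [[0, 0, -3], [0, 0, 0], -1], [[0, 0, -2], [0, 0, 0], -1], [[0, 0, -1], [0, 0, 0], -1], [[0, 0, 0], [0, 0, 0], -1]]}}

```text
t: 6.02
eef_pos: [0.4916, -0.3387, 0.0543]
tool_rot: [3.136, -0.02, -0.145]
force: [0.7, -0.1, 0.1]
opening: 0.0855
```

Call:
{"fn": "step_arm", "kwargs": {"plan": [[[-0.5, 0.35, -0.5], [0, 0.02, 0], -1], [[0, 0, -1], [0, 0, 0], -1], [[-0.1, 0.1, -0.2], [0, 0, 0], -1], [[0, 0, 0], [0, 0, 0], 1], [[0, 0, 0], [0, 0, 0], 1]], "squeeze": 40}}

```text
t: 6.65
eef_pos: [0.4868, -0.3347, 0.0383]
tool_rot: [3.132, -0.003, -0.145]
force: [0.5, -0.2, 0.5]
opening: 0.0516
```

Call:
{"fn": "step_arm", "kwargs": {"plan": [[[0, 0, 0], [0, 0, 0], 1], [[0, 0, 0], [0, 0, 0], 1], [[0, 0, 3], [0, 0, 0], 1], [[0, 0, 5], [0, 0, 0], 1], [[0, 0, 5], [0, 0, 0], 1]]}}

```text
t: 7.28
eef_pos: [0.4818, -0.3312, 0.1652]
tool_rot: [3.137, 0.011, -0.145]
force: [1.3, 0.3, -2.0]
opening: 0.035
```

Call:
{"fn": "step_arm", "kwargs": {"plan": [[[-0.5, 4, 4], [0, 0, -0.05], 1], [[-1, 6, 2], [0, 0, -0.05], 1], [[-1, 6, 2], [0, 0, -0.05], 1], [[-1, 6, 1], [0, 0, -0.05], 1], [[-1, 6, 0], [0, 0, -0.02], 1]]}}

```text
t: 7.9
eef_pos: [0.4367, -0.0536, 0.2628]
tool_rot: [3.134, -0.004, -0.386]
force: [1.5, 0.9, -1.5]
opening: 0.0346
```

Call:
{"fn": "step_arm", "kwargs": {"plan": [[[-1, 4.5, 0], [0, 0, 0], 1], [[0, 0, 0], [0, 0, 0], 1], [[0, 0, 0], [0, 0, 0], 1], [[0, 0, 0], [0, 0, 0], 1], [[0, 0, 0], [0, 0, 0], 1]]}}

```text
t: 8.52
eef_pos: [0.4242, -0.0051, 0.2619]
tool_rot: [3.135, -0.003, -0.38]
force: [-0.0, 0.4, -1.4]
opening: 0.0347
```

```bash
python3 - <<'E'
from h import *
snap('wrist','w4.png');s=sense();print(s['t'],s['eef_pos'],s['tool_rot'],s['opening'])
E
```

```text
8.575 [ 0.42421589 -0.00517027  0.26188031] [ 3.13445392e+00 -2.79820077e-03 -3.80447788e-01] 0.034721485431646125
```

View pics/w4.png

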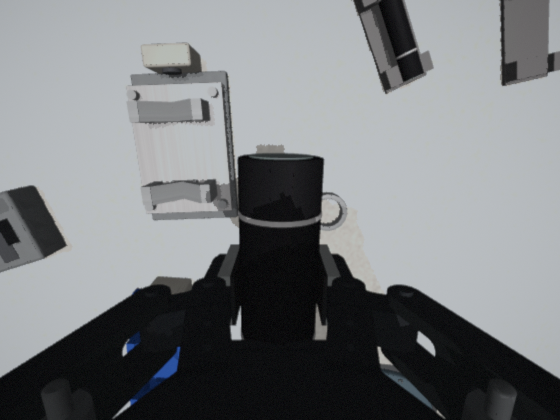

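```bash
python3 - <<'E'
import cv2
im=cv2.imread('pics/w4.png')[60:225,115:250]
im=cv2.resize(im,None,fx=3.6,fy=3.6,interpolation=cv2.INTER_CUBIC)
im=cv2.convertScaleAbs(im,alpha=1.1)
cv2.imwrite('pics/c4.png',im);print(im.shape)
E
```

```text
(594, 486, 3)
```

View pics/c4.png

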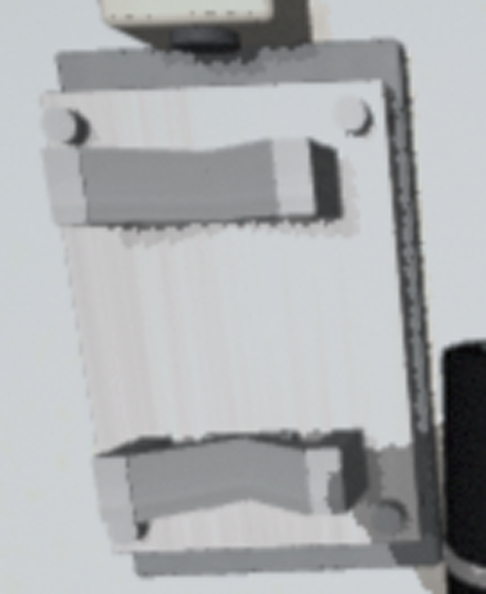

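```bash
python3 - <<'E'
from h import *
w=load('w4.png');F=lambda u,v:(115+u/3.6,60+v/3.6)
y=-.36; ex=np.array([np.cos(y),np.sin(y)]);ey=np.array([-ex[1],ex[0]])
print('cam',ray(w,0,0)[0],'nadir crop',(proj(w,np.r_[ray(w,0,0)[0][:2],0])-[115,60])*3.6)
def show(n,pts,z):
    Q=[plane(w,*F(*p),z)[:2] for p in pts]
    for p,q in zip(pts,Q): print(n,p,q.round(4),'local',round(ex@(q-[.5026,.0783]),4),round(ey@(q-[.5026,.0783]),4))
    return Q
T=show('cheek',[(43,148),(53,224),(310,138),(317,213),(95,458),(110,545),(338,448),(343,513)],.0725)
V=show('vee',[(205,152),(198,222),(240,437),(248,500)],.047)
B=show('base',[(57,52),(403,40),(440,568),(137,576)],.015)
B0=show('base0',[(410,40),(445,560)],.0)
a=lambda p,q:np.arctan2(*(q-p)[::-1])
print('yaw cheeks L/R',a(T[4],T[0]),a(T[6],T[2]),'cross',a(T[2],T[0])-np.pi/2,a(T[6],T[4])-np.pi/2)
print('base',a(B[3],B[0]),a(B[2],B[1]),a(B[1],B[0])-np.pi/2,a(B[2],B[3])-np.pi/2,sum(B)/4)
E
```

```text
cam [ 0.48671327 -0.02826842  0.38376547] nadir crop [579.25533965 246.59217099]
cheek (43, 148) [0.5652 0.0982] local 0.0516 0.0407
cheek (53, 224) [0.5466 0.1055] local 0.0316 0.041
cheek (310, 138) [0.5406 0.0294] local 0.0528 -0.0324
cheek (317, 213) [0.5221 0.0361] local 0.0331 -0.0326
cheek (95, 458) [0.4838 0.1266] local -0.0346 0.0386
cheek (110, 545) [0.4586 0.1352] local -0.0612 0.0378
cheek (338, 448) [0.4599 0.059 ] local -0.0331 -0.0331
cheek (343, 513) [0.4415 0.066 ] local -0.0529 -0.033
vee (205, 152) [0.553  0.0647] local 0.0519 0.005
vee (198, 222) [0.5359 0.0758] local 0.0321 0.0094
vee (240, 437) [0.4725 0.0935] local -0.0335 0.0036
vee (248, 500) [0.4531 0.1003] local -0.0541 0.0031
base (57, 52) [0.6034 0.1033] local 0.0855 0.0589
base (403, 40) [5.661e-01 1.000e-04] local 0.087 -0.0509
base (440, 568) [0.4017 0.0598] local -0.0879 -0.0528
base (137, 576) [0.4396 0.162 ] local -0.0885 0.0561
base0 (410, 40) [ 0.5685 -0.0009] local 0.0896 -0.051
base0 (445, 560) [0.4004 0.0604] local -0.0893 -0.0527
yaw cheeks L/R -0.3349394380159008 -0.3516083856198795 cross -0.34377849005765815 -0.33957464182736796
base -0.3438763205993906 -0.3487813587348304 -0.34645278573637106 -0.35461370734279707 [0.50268847 0.0813013 ]
```

Call:
{"fn": "step_arm", "kwargs": {"plan": [[[4, 4.3, 0], [0, 0, 0.035], 1], [[3.9, 4.3, 0], [0, 0, 0], 1], [[0, 0, -4], [0, 0, 0], 1], [[0, 0, -5], [0, 0, 0], 1], [[0, 0, 0], [0, 0, 0], 1]]}}

```text
t: 9.2
eef_pos: [0.5081, 0.0794, 0.1704]
tool_rot: [3.136, -0.006, -0.354]
force: [-0.4, -0.7, -0.8]
opening: 0.0351
```

Call:
{"fn": "step_arm", "kwargs": {"plan": [[[-0.5, 0.2, -2], [0, 0, 0.008], 1], [[0, 0, -2.5], [0, 0, 0], 1], [[0, 0, -1.5], [0, 0, 0], 1], [[0, 0, 0], [0, 0, 0], 1], [[0, 0, 0], [0, 0, 0], 1]]}}

```text
t: 9.82
eef_pos: [0.5109, 0.0799, 0.1178]
tool_rot: [-3.14, -0.018, -0.351]
force: [0.2, 0.1, -1.0]
opening: 0.0349
```

```bash
python3 - <<'E'
from h import *
snap('wrist','w5.png');snap('scene','s5.png');snap('side','d5.png')
im=np.hstack([cv2.resize(cv2.imread('pics/s5.png')[210:290,180:300],(400,267)),cv2.resize(cv2.imread('pics/d5.png')[180:260,270:390],(400,267))])
im=np.vstack([im,cv2.resize(cv2.imread('pics/w5.png')[:220,100:460],(800,330))[:, :800]])
im=cv2.convertScaleAbs(im,alpha=1.5,beta=15)
cv2.imwrite('pics/c5.png',im);s=sense();print(s['t'],s['eef_pos'],s['tool_rot'],s['force'])
E
```

```text
9.975 [0.51041694 0.08005439 0.11742584] [-3.14015445 -0.01770618 -0.35086833] [ 1.11330164 -0.97226162 -1.14894543]
```

View pics/c5.png

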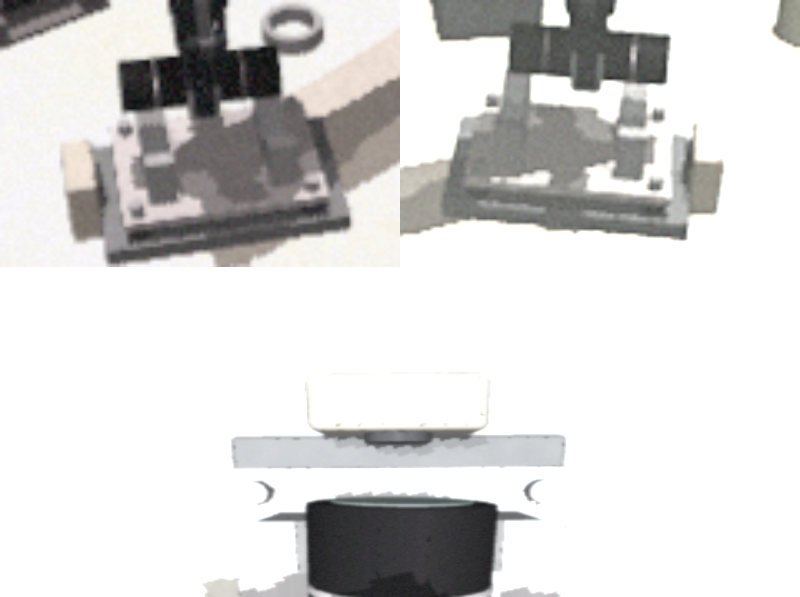

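Barrel centre is at 402 against gauge centre 399 in the wrist crop, so it is within about 1 mm of the V axis. It is 7 mm too far along the axis, which I'll correct while lowering.

Call:
{"fn": "step_arm", "kwargs": {"plan": [[[-0.6, 0.2, -0.5], [0, 0.018, 0.004], 1], [[-0.1, 0, -1], [0, 0, 0], 1], [[-0.1, 0, -1], [0, 0, 0], 1], [[-0.1, 0, -0.5], [0, 0, 0], 1], [[0, 0, 0], [0, 0, 0], 1]]}}

```text
t: 10.6
eef_pos: [0.5002, 0.0824, 0.0853]
tool_rot: [3.136, 0.001, -0.346]
force: [-0.6, -0.9, -2.8]
opening: 0.0348
```

Call:
{"fn": "step_arm", "kwargs": {"plan": [[[0.2, 0, -0.3], [0, 0, 0], 1], [[0, 0, -0.3], [0, 0, 0], 1], [[0, 0, -0.2], [0, 0, 0], 1], [[0, 0, 0], [0, 0, 0], 1], [[0, 0, 0], [0, 0, 0], 1]]}}

```text
t: 11.22
eef_pos: [0.5031, 0.0825, 0.0778]
tool_rot: [3.137, 0.0, -0.345]
force: [-0.3, 0.1, 0.3]
opening: 0.0348
```

Call:
{"fn": "step_arm", "kwargs": {"plan": [[[0, 0, -0.1], [0, 0, 0], 1], [[0, 0, 0], [0, 0, 0], 1], [[0, 0, 0], [0, 0, 0], 0.1], [[0, 0, 0], [0, 0, 0], 0], [[0, 0, 0], [0, 0, 0], -0.2]]}}

```text
t: 11.85
eef_pos: [0.5043, 0.0828, 0.0776]
tool_rot: [3.138, -0.002, -0.346]
force: [-0.3, -0.2, -0.0]
opening: 0.051
```

Call:
{"fn": "step_arm", "kwargs": {"plan": [[[0, 0, 0], [0, 0, 0], -0.4], [[0, 0, 0], [0, 0, 0], -0.6], [[0, 0, 2], [0, 0, 0], -0.6], [[0, 0, 4], [0, 0, 0], -0.6], [[0, 0, 4], [0, 0, 0], -0.3]]}}

```text
t: 12.48
eef_pos: [0.5006, 0.0819, 0.1758]
tool_rot: [3.132, 0.006, -0.346]
force: [0.7, 0.2, 0.1]
opening: 0.0557
```

Now I shut the fingers and look at the seating.

Call:
{"fn": "step_arm", "kwargs": {"plan": [[[0, 0, 0], [0, 0, 0], 1], [[0, 0, 0], [0, 0, 0], 1], [[0, 0, 0], [0, 0, 0], 1], [[0, 0, 0], [0, 0, 0], 1], [[0, 0, 0], [0, 0, 0], 1]]}}

```text
t: 13.1
eef_pos: [0.5007, 0.0819, 0.1757]
tool_rot: [3.133, 0.005, -0.346]
force: [-1.2, -0.2, -0.7]
opening: -0.0001
```

```bash
python3 - <<'E'
from h import *
snap('wrist','w6.png');snap('scene','s6.png');snap('side','d6.png')
im=np.hstack([cv2.resize(cv2.imread('pics/s6.png')[210:290,180:300],(400,267)),cv2.resize(cv2.imread('pics/d6.png')[180:260,270:390],(400,267))])
im=np.vstack([im,cv2.resize(cv2.imread('pics/w6.png')[:220,100:460],(800,330))])
im=cv2.convertScaleAbs(im,alpha=1.5,beta=15)
cv2.imwrite('pics/c6.png',im);s=sense();print(s['t'],s['eef_pos'],s['tool_rot'],s['force'],r.tcp_to_tips)
E
```

```text
13.25 [0.50093407 0.08197528 0.17607774] [ 3.13357968  0.00448233 -0.34610724] [ 0.37597241 -0.8772971  -1.30406334] 0.022
```

View pics/c6.png

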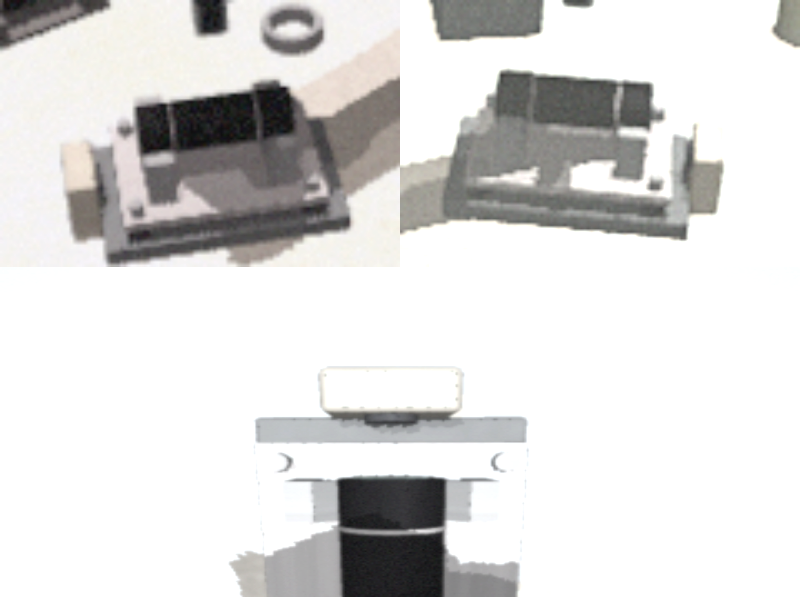

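The barrel is seated centrally: 392 against the base's 391.5 in the wrist crop, and level in both other views. Next is pressing down.

Call:
{"fn": "step_arm", "kwargs": {"plan": [[[0.2, 0, -2], [0, 0, 0], 1], [[0, 0, -2], [0, 0, 0], 1], [[0, 0, -1], [0, 0, 0], 1], [[0, 0, 0], [0, 0, 0], 1], [[0, 0, 0], [0, 0, 0], 1]]}}

```text
t: 13.88
eef_pos: [0.5044, 0.0823, 0.126]
tool_rot: [3.135, 0.002, -0.346]
force: [0.5, 0.5, 0.9]
opening: -0.0006
```

Call:
{"fn": "step_arm", "kwargs": {"plan": [[[-0.1, 0, -0.5], [0.005, 0, 0], 1], [[0, 0, -0.5], [0, 0, 0], 1], [[0, 0, -0.2], [0, 0, 0], 1], [[0, 0, 0], [0, 0, 0], 1], [[0, 0, 0], [0, 0, 0], 1]]}}

```text
t: 14.5
eef_pos: [0.5045, 0.0826, 0.1147]
tool_rot: [-3.141, 0.001, -0.346]
force: [0.1, -0.8, -0.1]
opening: -0.0
```

Call:
{"fn": "step_arm", "kwargs": {"plan": [[[-0.1, -0.1, -0.2], [0, 0, 0], 1], [[0, 0, -0.2], [0, 0, 0], 1], [[0, 0, 0], [0, 0, 0], 1], [[0, 0, 0], [0, 0, 0], 1], [[0, 0, 0], [0, 0, 0], 1]]}}

```text
t: 15.12
eef_pos: [0.5037, 0.0816, 0.1126]
tool_rot: [-3.141, 0.002, -0.346]
force: [-0.5, -0.6, 1.2]
opening: -0.0002
```

Call:
{"fn": "step_arm", "kwargs": {"plan": [[[0, 0, -0.2], [0, 0, 0], 1], [[0, 0, -0.2], [0, 0, 0], 1], [[0, 0, -0.2], [0, 0, 0], 1], [[0, 0, -0.2], [0, 0, 0], 1], [[0, 0, -0.2], [0, 0, 0], 1]]}}

```text
t: 15.75
eef_pos: [0.5039, 0.0816, 0.1068]
tool_rot: [-3.141, 0.004, -0.347]
force: [-5.7, -0.8, 13.7]
opening: 0.0001
```

```bash
python3 - <<'E'
from h import *
for i in range(8):
    grab_frame('side');s=sense();print(round(s['t'],3),s['eef_pos'].round(4),s['force'].round(1))
E
```

```text
15.8 [0.5039 0.0816 0.1068] [-5.3 -1.  12.2]
15.85 [0.5038 0.0816 0.1068] [-4.6 -1.6 12.7]
15.9 [0.5038 0.0816 0.1068] [-4.9 -0.7 12.4]
15.95 [0.5038 0.0816 0.1069] [-5.1 -0.4 12.4]
16.0 [0.5038 0.0816 0.1069] [-4.2 -0.3 12.8]
16.05 [0.5038 0.0816 0.1069] [-5.8 -0.7 12.8]
16.1 [0.5038 0.0816 0.1069] [-4.  -0.6 12.8]
16.15 [0.5039 0.0816 0.1069] [-3.6 -1.  12.1]
```

Steady at about 12.5 N with roughly 5.5 mm sunk. As a final visual check, I'll measure the cradle's shift by phase correlation and look at the lever and barrels.

```bash
python3 - <<'E'
from h import *
s=snap('scene','s7.png');d=snap('side','d7.png');snap('wrist','w7.png')
ctr=np.array([.5035,.0815,.0725]);ex=np.array([.941,-.339,0])
for nm,f in(('s',s),('d',d)):
    for t in(-.045,.045):
        c=proj(f,ctr+t*ex);k=proj(f,ctr+t*ex-[0,0,.005])-c
        u,v=c.round().astype(int);W=np.s_[v-10:v+11,u-9:u+10]
        g=[cv2.cvtColor(cv2.imread(f'pics/{nm}{i}.png'),6).astype(np.float32) for i in(6,7)]
        sh=cv2.phaseCorrelate(g[0][W].copy(),g[1][W].copy(),cv2.createHanningWindow((19,21),cv2.CV_32F));print(nm,t,'shift',np.round(sh[0],2),'resp',round(sh[1],2),'5mm=',k.round(2))
im=np.hstack([cv2.resize(cv2.imread('pics/s7.png')[150:350,170:370],(400,400)),cv2.resize(cv2.imread('pics/d7.png')[140:260,270:390],(400,400))])
cv2.imwrite('pics/c7.png',cv2.convertScaleAbs(im,alpha=1.5,beta=15))
E
```

```text
s -0.045 shift [0.76 0.14] resp 0.71 5mm= [0.06 1.58]
s 0.045 shift [0.29 0.78] resp 0.77 5mm= [0.16 1.59]
d -0.045 shift [0.22 0.84] resp 0.69 5mm= [-0.07  1.73]
d 0.045 shift [-0.57  0.83] resp 0.63 5mm= [-0.18  1.74]
```

View pics/c7.png

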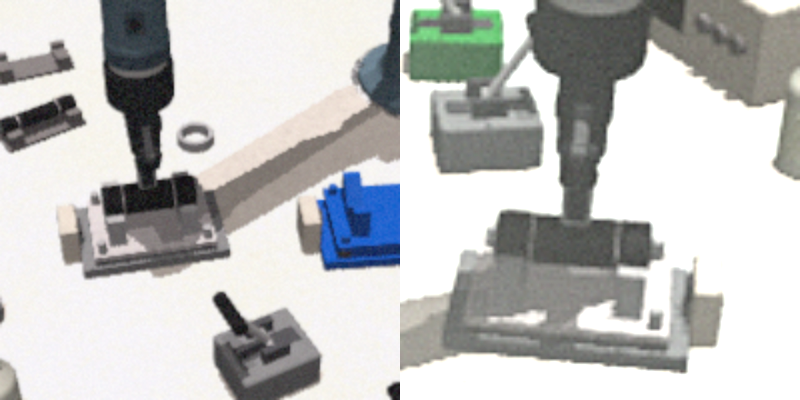

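```bash
python3 - <<'E'
from h import *
s=sense();print(s['t'],s['eef_pos'],s['force']);print(r.close_job())
E
```

```text
16.3 [0.50384305 0.08159127 0.10690278] [-4.69800537 -0.04168457 13.2613612 ]
the job is handed in; nothing more can be done
None
```

I threw the isolator lever to on, then seated the thick barrel in the V-block. I handed in at 16.3 s, with shut fingers pressing on the middle of its top.

**Last checks**
- **Lever:** it leans to the +x stop in the views, including the last one.
- **Barrel:** after I opened the grip it looked centred in the V to within about 1 mm and level. No view directly shows contact on all four flanks.
- **Cradle:** the push held steady at about 12–13 N. The fingertips are about 5.5 mm below where they should first have touched the barrel, so the cradle is sunk roughly half its travel. It should be well clear of the bottom stop.
- **Slim barrel:** it is still in its rest.

**What disagreed or went wrong**
- **Image check of the sinking:** it gave shifts equal to only about 0.5–2.5 mm at the four places measured. I trusted the force and position readings instead, because those shifts were about a pixel or less and the shadows had changed.
- **Lever overshoot:** I pushed the lever too far. The fingers pressed against it at its stop, and the readings reached about 64 N sideways and 49 N upwards (about 81 N in all) before I backed off. That is under the 120 N wrist limit. It came from the fingers as far as I could see, but I can't rule out that the 40 N limit on the gripper's body was involved.
- **Sideways push:** about 5 N along x remained while pressing. The pose did not move.

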